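# Check two lens crowns with the contact probe

## Robot

A 6-joint arm with a two-finger parallel gripper is mounted at the origin on the work surface. World frame = base frame: x ahead of the robot, y to its left, z up, the work surface at z = 0. Lengths are in mm, angles in rad, forces in N, time in s.
With the tool pointing down it reaches from about 275 to 1000 mm from the base axis. Payload 8.4 kg.
Tool frame: the origin (TCP) lies at the very end of the fingers, on their centre line; the grasp point (between the pads) lies 19 mm behind it; z points along the fingers, y is the direction in which the jaws open and shut (so a half turn about z gives the same grasp; the last joint's range is limited). The gripper opens to 85 mm and grips with 20 to 120 N. Pads are 22 mm wide; open, the fingers measure 114 mm over their backs; the gripper's body (76 mm by 85 mm) begins 54 mm behind the grasp point. The pads swing forward as they close: fully open they stand 13 mm farther back than shut.
Start: joints at [-1.351, 0.353, 1.633, -0, 1.155, -0.002], TCP at [137.489, -609.692, 231.281] pointing down, gripper open.
Joint ranges: [-2.63, 2.63], [-0.92, 2.1], [0.06, 2.66], [-1.3, 4.44], [0, 2.69], [-3.02, 3.02]. Speed limits (rad/s): [2.22, 2.22, 2.79, 3.14, 3.14, 3.14].

## Interface

Orientations are given as [roll, pitch, yaw] about the fixed x, y, z axes, in that order (R = Rz(yaw) Ry(pitch) Rx(roll)).
In Python, from rig import r gives the robot as it stands.
- The arm moves only by the tool move_arm, never from a script. Its argument "increments" is a list of rows, each an object of numbers: "tx", "ty", "tz": the shift along the tool's x, y, z in cm; "rx", "ry", "rz": the turn, a rotation vector about the tool's x, y, z in degrees; "gripper": the gripper's target within -1 to 1 (fully open at 1, half-way at 0, shut at -1). A call has 1 to 12 rows; each row shifts and turns the commanded pose from where the row before left it, along the tool's axes as they then stand; what a row does not reach is not made up. A row lasts 1/10 s, in which the tool goes at most 50 mm and 8.59 degrees, less where a joint would pass 70% of its speed; a pose out of reach is approached as far as the arm can. A call is refused whole if a number of a shift passes 5 or a number of a turn 8.59, either way. A call with a gripper value outside its range is refused whole. The fingers move at their own pace and stop on an object; "squeeze" is the grip in N (left out, the last holds). Time passes only in rows, so rows that do not move let the fingers close. It gives the time, the measured TCP pose, the force and the opening at its end, in the units of the state.
- r.sense(): the state, without advancing time (a new reading comes with each control period).
- r.grab_frame(name): name is "scene" or "top" or "wrist"; returns (picture, depth): 480x640x3 uint8, red, green, blue; 480x640 float32, mm along the optical axis (not along the pixel's ray), 0 where there is no reading.
- r.camera_model(name): a dict with "fx", "fy", "cx", "cy" (pixels), "k1" (the pictures are not rectified: a ray, as slopes to the right and down, at radius r is drawn at 1 + k1 r^2 times it, then the intrinsics apply), "R" (3x3) and "t" (3): a world point X has camera coordinates R X + t; the wrist camera has in their place "hand_eye" (4x4, takes a point from camera to tool coordinates, whose origin is the TCP and whose axes are the flange's). Camera axes: x right, y down, z forward; pixel columns grow to the right and rows downward; lengths in mm; the calibration is good to about 2 mm. A picture is of the moment at which its call begins: read the wrist's pose just before it. camera_model takes no time and is no camera call.
- r.sign_off(): hands the job in, once; it reports no verdict.
Trained networks look in the newest picture that a camera, given by its name, has taken for a name from the list of things; names that differ only in an ending like _2 or _b are one class to them, and where a whole thing is asked for, a point or a joint stands for the part that bears it (a point fixed in the world has none). Each returns a list of dicts, best first, with "confidence" (0 to 1); they miss things now and then, are a little off and sometimes report something else, mostly with a low value. They report only what shows in the picture. A call takes as long as a camera call.
- r.cut_out(query, camera): "mask" (480x640 bool, what is visible of it) and "bbox" ([left, top, right, bottom] in pixels, round what is visible of it).
- r.place_of(query, camera): "location" ([row, column] in pixels: a listed point, or the origin of a listed thing).
The state is a dict: "clock": time; "qpos": joint angles; "qvel": joint speeds; "joint_efforts": joint torques, N m; "eef_pos": TCP position; "tcp_rot": TCP orientation; "contact_force": force on the tool from outside, world axes, zero at the start; "wrist_torque": the same for the moment, N m; "opening": opening from 0.0 (shut) to 1.0 (fully open).
Only numpy, scipy, OpenCV 4.12 (cv2) and the standard library are available. Lean on these libraries where they do the work, as an engineer would, in place of code of your own. Each camera call takes 0.05 s, during which the arm holds its last target. There are 200 camera calls.

## Task

Take the contact probe out of its stand by its handle and, keeping it upright, gently press its sprung tip on the white dot of the larger round lens, staying there for about a second; then do the same on the smaller round lens. Finally put the probe back in its stand, standing upright with its flange fully down on the rim, and let go.

Things in the scene. Friction and masses are not known exactly. Their poses are not given: they have to be found in the camera images.
- probe: the contact probe, about 120 g, upright in its stand, tip down. Origin at the centre of its handle, z up along its axis. Handle: upright aluminium cylinder 20 mm in diameter, 60 mm tall (30 mm above and below the origin), gripped at any yaw. Below it a dark flange 42 mm across, 6 mm thick (underside 36 mm below the origin), then a 12 mm nose down to 72 mm below the origin, then the thin sprung tip.
- probe_tip (a point): the lowest point of the probe's sprung ball tip (8 mm ball), 88 mm below the probe's origin when not pressed. The tip slides up to 10 mm into the nose; it starts to give at 2 N and takes 4.5 N at the end of its travel, beyond which the contact is rigid. Pressing it in by 3 to 6 mm is a good touch.
- lens_large: the larger round, uncut, dark grey sun lens: a shallow dome 72 mm across, lying dome up and level, fixed on a pedestal (white foot 60 mm across, thin aluminium post) that does not move. Origin at the top centre of the dome, marked by a white dot 6 mm across, 60 mm above the table; z up. The dome's rim lies 10.1 mm below the dot.
- lens_small: the smaller round, uncut, dark grey sun lens: a shallow dome 46 mm across, lying dome up and level, fixed on a pedestal (white foot 60 mm across, thin aluminium post) that does not move. Origin at the top centre of the dome, marked by a white dot 6 mm across, 55 mm above the table; z up. The dome's rim lies 6.4 mm below the dot.
- stand: the probe's stand, fixed: an upright grey tube, 54 mm outside and 24 mm inside diameter, on a dark foot 72 mm across. Origin at the centre of its top rim, 70 mm above the table; z up; hole 56 mm deep. Seated, the probe's flange rests on the rim and its origin is 36 mm above the stand's; the nose has 6 mm of play all round. All else near the work is at most 60 mm high.

How it is judged:
By the outcome, as a careful person would: the job done as asked, in the order asked, and still so for the second after the job is handed in, with the robot touching nothing.
It also fails if it takes over 54 s, if anything falls off the work surface, if the arm or the gripper's body presses on something with over 40 N, if the wrist force passes 120 N, or if a joint passes its speed limit or range.

## Working session

There is one attempt and no reset: what is moved stays moved. The work goes in short steps, Python scripts to look and compute and a tool call to move; the robot and the scene stay as the last step left them, time stands still between calls to the robot, and variables do not carry over. Pictures are saved under pics/ and viewed, about 8 in all and at most 12, crops included, and the job is handed in when it is done.

Besides the shell and the picture viewer there is one more tool, called as name([rows], argument=value, ...), one row to a line, values as JSON. move_arm: Moves the arm, as the interface text tells. Its arguments: {"type":"object","properties":{"increments":{"type":"array","items":{"type":"object","properties":{"tx":{"type":"number"},"ty":{"type":"number"},"tz":{"type":"number"},"rx":{"type":"number"},"ry":{"type":"number"},"rz":{"type":"number"},"gripper":{"type":"number"}}}},"squeeze":{"type":"number"}},"required":["increments"]}

```bash
mkdir -p pics; cat > h.py <<'E'
import numpy as np, cv2
from scipy.spatial.transform import Rotation as Ro
from rig import r
def ray(m,row,col):
    x=(col-m['cx'])/m['fx'];y=(row-m['cy'])/m['fy'];a,b=x,y
    for _ in range(20):
        s=1+m['k1']*(a*a+b*b);a,b=x/s,y/s
    return np.array([a,b,1.])
def pose(cam,s=None):
    m=r.camera_model(cam)
    if 'hand_eye' in m:
        T=np.array(m['hand_eye']);R=Ro.from_euler('xyz',s['tcp_rot']).as_matrix()
        return m,R@T[:3,:3],R@T[:3,3]+np.array(s['eef_pos'])
    R=np.array(m['R']);return m,R.T,-R.T@np.array(m['t'])
def onz(cam,row,col,z,s=None):
    m,R,c=pose(cam,s);d=R@ray(m,row,col);return c+d*(z-c[2])/d[2]
def save(n,im): cv2.imwrite('pics/'+n,im[:,:,::-1])
E
python3 - <<'E'
from h import *
s=r.sense();print(s)
Z=dict(probe=106,lens_large=60,lens_small=55,stand=70)
for cam in ['top','scene']:
    im,d=r.grab_frame(cam);save(cam+'1.png',im);print(cam,pose(cam)[2])
    for n,z in Z.items():
        for o in r.place_of(n,cam)[:3]:
            L=o['location'];print(n,np.round(o['confidence'],2),np.round(L),onz(cam,*L,z).round(1))
E
```

```text
{'clock': 0.0, 'qpos': array([-1.35139299e+00,  3.53667720e-01,  1.63412800e+00, -3.45378094e-05,
        1.15522777e+00, -2.39884248e-03]), 'qvel': array([-3.13991675e-05, -5.79283321e-04, -1.42351941e-03,  1.08187436e-04,
       -2.31675613e-04,  4.85155821e-05]), 'joint_efforts': array([ 4.73608579e-04, -6.05238390e+01, -3.42069733e+01,  1.01807491e-04,
        9.46293992e-03, -1.04071904e-05]), 'eef_pos': array([ 137.37745811, -609.21960491,  230.55209829]), 'tcp_rot': array([-3.14016175e+00,  2.81457771e-05,  2.21816166e-01]), 'contact_force': array([ 0.78377422, -0.16915528, -0.16304161]), 'wrist_torque': array([-0.00651627, -0.03254907, -0.01512928]), 'opening': 1.0010409754245546}
top [440.97331722  -8.36616771 842.40838354]
probe 0.58 [265. 446.] [ 501.1 -195.8  106. ]
lens_large 0.63 [271. 344.] [500.6 -24.   60. ]
lens_small 0.71 [199. 224.] [642.7 196.5  55. ]
stand 0.83 [269. 441.] [ 498.3 -196.4   70. ]
scene [ 979.718437   -655.36261878  767.52543287]
probe 0.79 [291. 215.] [ 490.9 -188.8  106. ]
lens_large 0.94 [261. 283.] [515.5 -22.6  60. ]
lens_small 0.72 [227. 393.] [646.3 197.2  55. ]
stand 0.96 [306. 218.] [ 492.1 -189.    70. ]
```

View pics/top1.png

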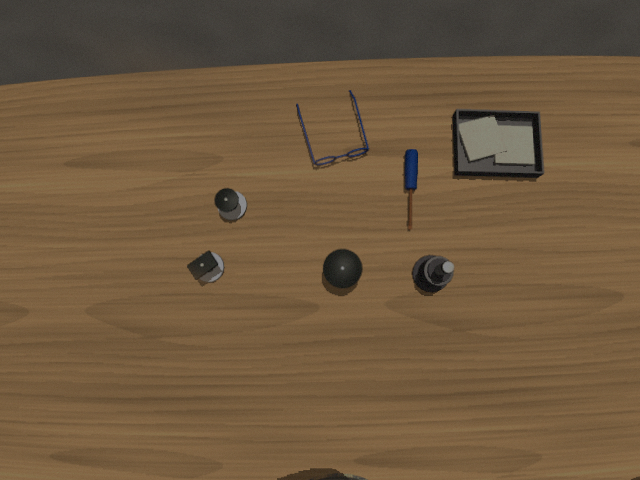

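View pics/scene1.png

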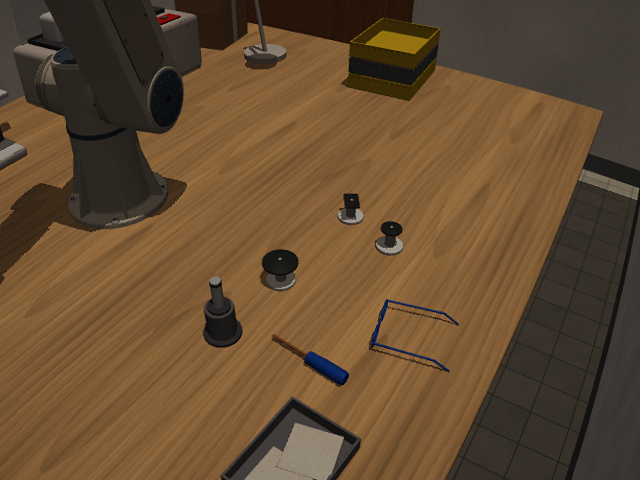

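Top view: probe handle at (447,267), large lens (342,268), small round lens (227,200). The square lens at (205,265) is a decoy. Next I'll fly toward the area between the probe and the large lens.

move_arm([
  {"rz": 6.35, "tz": -4},
  {"rz": 6.35, "tz": -4},
  {"tx": 2.8, "ty": -3.8},
  {"tx": 2.8, "ty": -3.8},
  {"tx": 2.8, "ty": -3.8},
  {"tx": 2.8, "ty": -3.8},
  {"tx": 2.8, "ty": -3.8},
  {"tx": 2.8, "ty": -3.8},
  {"tx": 2.8, "ty": -3.8},
  {"tx": 2.8, "ty": -3.8},
  {"tx": 2.8, "ty": -3.8},
  {"tx": 2.8, "ty": -3.8},
])

```text
invalid input
```

```bash
python3 -c "
from h import *
s=r.sense();print(s['clock'],s['eef_pos'],s['tcp_rot'],s['qpos']);m=r.camera_model('wrist');print(m)"
```

```text
0.5 [ 137.47925235 -609.69489484  231.25894491] [-3.14157606e+00 -4.97276327e-06  2.21800162e-01] [-1.35141957e+00  3.53025575e-01  1.63341409e+00  5.39155719e-06
  1.15516960e+00 -2.42557850e-03]
{'fx': 392.8087350798517, 'fy': 392.8087350798517, 'cx': 324.68875848881663, 'cy': 237.29077117872677, 'k1': -0.07347350070241392, 'hand_eye': array([[-5.85186797e-04, -9.52099499e-01, -3.05787837e-01,
         8.01557801e+01],
       [ 9.99999092e-01, -1.85895169e-04, -1.33489799e-03,
         6.49019601e-01],
       [ 1.21411122e-03, -3.05788341e-01,  9.52098743e-01,
        -1.44196134e+02],
       [ 0.00000000e+00,  0.00000000e+00,  0.00000000e+00,
         1.00000000e+00]])}
```

move_arm([
  {"tx": 0, "ty": 0, "tz": -4, "rx": 0, "ry": 0, "rz": 6.35, "gripper": 1},
  {"tx": 0, "ty": 0, "tz": -4, "rx": 0, "ry": 0, "rz": 6.35, "gripper": 1},
  {"tx": 2.8, "ty": -3.8, "tz": 0, "rx": 0, "ry": 0, "rz": 0, "gripper": 1},
  {"tx": 2.8, "ty": -3.8, "tz": 0, "rx": 0, "ry": 0, "rz": 0, "gripper": 1},
  {"tx": 2.8, "ty": -3.8, "tz": 0, "rx": 0, "ry": 0, "rz": 0, "gripper": 1},
  {"tx": 2.8, "ty": -3.8, "tz": 0, "rx": 0, "ry": 0, "rz": 0, "gripper": 1},
  {"tx": 2.8, "ty": -3.8, "tz": 0, "rx": 0, "ry": 0, "rz": 0, "gripper": 1},
  {"tx": 2.8, "ty": -3.8, "tz": 0, "rx": 0, "ry": 0, "rz": 0, "gripper": 1},
  {"tx": 2.8, "ty": -3.8, "tz": 0, "rx": 0, "ry": 0, "rz": 0, "gripper": 1},
  {"tx": 2.8, "ty": -3.8, "tz": 0, "rx": 0, "ry": 0, "rz": 0, "gripper": 1},
  {"tx": 2.8, "ty": -3.8, "tz": 0, "rx": 0, "ry": 0, "rz": 0, "gripper": 1},
  {"tx": 2.8, "ty": -3.8, "tz": 0, "rx": 0, "ry": 0, "rz": 0, "gripper": 1},
])

```text
clock: 1.7
eef_pos: [418.3, -228.0, 311.6]
tcp_rot: [3.141, -0.001, 0.0]
contact_force: [0.5, -0.4, 0.2]
opening: 0.999
```

move_arm([
  {"tx": 2, "ty": -4.5, "tz": 0, "rx": 0, "ry": 0, "rz": 0, "gripper": 1},
  {"tx": 2, "ty": -4.5, "tz": 0, "rx": 0, "ry": 0, "rz": 0, "gripper": 1},
  {"tx": 0, "ty": 0, "tz": 0, "rx": 0, "ry": 0, "rz": 0, "gripper": 1},
  {"tx": 0, "ty": 0, "tz": 0, "rx": 0, "ry": 0, "rz": 0, "gripper": 1},
])

```text
clock: 2.1
eef_pos: [457.7, -138.7, 311.3]
tcp_rot: [3.141, 0.0, 0.003]
contact_force: [0.1, 0.0, 0.2]
opening: 1.001
```

```bash
cat >> h.py <<'E'
def look(tag,Z,view=True):
    s=r.sense();im,d=r.grab_frame('wrist');save(tag+'.png',im);print(s['clock'],s['eef_pos'].round(1))
    for n,z in Z.items():
        for o in r.place_of(n,'wrist')[:2]:
            L=np.array(o['location']);print(n,round(o['confidence'],2),L.round(1),onz('wrist',*L,z,s).round(1))
            if n.startswith('lens'):
                i,j=L.round().astype(int);a=max(i-14,0);b=max(j-14,0);g=im[a:i+15,b:j+15].min(2).astype(float)
                k=g>(g.max()+np.median(g))/2;y,x=np.nonzero(k)
                print('  dot',k.sum(),g.max(),np.median(g),(y.mean()+a).round(1),(x.mean()+b).round(1),onz('wrist',y.mean()+a,x.mean()+b,z,s).round(1))
    return s,im,d
E
python3 - <<'E'
from h import *
s,im,d=look('w1',dict(probe=106,stand=70,lens_large=60,lens_small=55))
m,R,c=pose('wrist',s)
# handle top: depth points within 3mm of top plane z~136
v,u=np.mgrid[0:480,0:640][:, ::1, ::1]
x=(u-m['cx'])/m['fx'];y=(v-m['cy'])/m['fy'];q=1+m['k1']*(x*x+y*y)
for _ in range(5): q=1+m['k1']*((x/q)**2+(y/q)**2)
P=np.stack([x/q,y/q,np.ones_like(x)],-1)*d[...,None]@R.T+c
np.save('P1.npy',P)
for n,lo,hi,cx,cy in [('top',130,142,498,-194),('rim',66,74,498,-194),('flange',75,81,498,-194)]:
    k=(d>0)&(P[...,2]>lo)&(P[...,2]<hi)&(np.hypot(P[...,0]-cx,P[...,1]-cy)<60)
    p=P[k];print(n,k.sum(),p.mean(0).round(1) if len(p) else 0,((p.max(0)+p.min(0))/2).round(1) if len(p) else 0,np.ptp(p,axis=0) if len(p) else 0)
E
```

```text
2.1 [ 457.7 -138.7  311.3]
probe 0.76 [160.5 383.3] [ 497.  -190.1  106. ]
lens_large 0.94 [144.7 209. ] [507.1 -23.4  60. ]
  dot 30 148.0 53.0 144.4 205.6 [507.4 -20.   60. ]
top 521 [ 498.2 -191.1  136.8] [ 497.7 -191.4  134.9] [20.31224546 19.85403817  9.56524902]
rim 838 [ 497.2 -187.2   71.2] [ 496.6 -191.2   70.1] [52.15033991 52.95827108  7.49763453]
flange 861 [ 501.2 -187.5   77.4] [ 497.6 -191.6   77.9] [41.57256617 41.13945941  5.52121232]
```

View pics/w1.png

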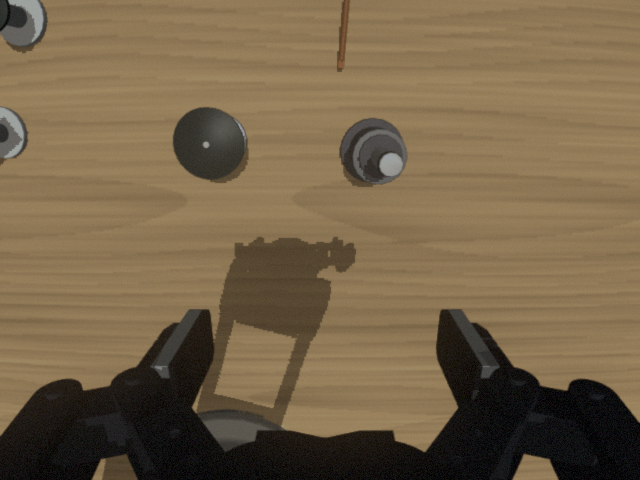

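Handle top, flange and rim all centre at about (497.5,-191.4). The large lens's dot is at pixel (206,144), which gives (507.4,-20.0). I'll move above the probe, lower, and look once more.

move_arm([
  {"tx": 2, "ty": 2.6, "tz": 0, "rx": 0, "ry": 0, "rz": 0, "gripper": 1},
  {"tx": 2, "ty": 2.65, "tz": 0, "rx": 0, "ry": 0, "rz": 0, "gripper": 1},
  {"tx": 0, "ty": 0, "tz": 4.5, "rx": 0, "ry": 0, "rz": 0, "gripper": 0.4},
  {"tx": 0, "ty": 0, "tz": 4.5, "rx": 0, "ry": 0, "rz": 0, "gripper": 0.2},
  {"tx": 0, "ty": 0, "tz": 3, "rx": 0, "ry": 0, "rz": 0, "gripper": 0.2},
  {"tx": 0, "ty": 0, "tz": 0, "rx": 0, "ry": 0, "rz": 0, "gripper": 0.2},
  {"tx": 0, "ty": 0, "tz": 0, "rx": 0, "ry": 0, "rz": 0, "gripper": 0.2},
  {"tx": 0, "ty": 0, "tz": 0, "rx": 0, "ry": 0, "rz": 0, "gripper": 0.2},
])

```text
clock: 3.15
eef_pos: [498.6, -193.1, 193.3]
tcp_rot: [3.14, -0.003, -0.001]
contact_force: [0.3, -0.0, 0.9]
opening: 0.603
```

```bash
cat >> h.py <<'E'
def cloud(d,s):
    m,R,c=pose('wrist',s);v,u=np.mgrid[0:480,0:640]
    p=cv2.undistortPoints(np.stack([u,v],-1).reshape(-1,1,2).astype(np.float64),np.array([[m['fx'],0,m['cx']],[0,m['fy'],m['cy']],[0,0,1.]]),np.array([m['k1'],0,0,0.])).reshape(480,640,2)
    return np.dstack([p,np.ones((480,640))])*d[...,None]@R.T+c
def band(P,d,lo,hi,cx,cy,rad):
    k=(d>0)&(P[...,2]>lo)&(P[...,2]<hi)&(np.hypot(P[...,0]-cx,P[...,1]-cy)<rad);p=P[k]
    if len(p): print(lo,hi,k.sum(),np.median(p,axis=0).round(1),((p.max(0)+p.min(0))/2).round(1),np.ptp(p,axis=0).round(1))
E
python3 - <<'E'
from h import *
s,im,d=look('w2',dict(probe=106))
P=cloud(d,s)
band(P,d,132,141,497.5,-191.4,18);band(P,d,74,81,497.5,-191.4,30);band(P,d,66,73,497.5,-191.4,35)
E
```

```text
3.15 [ 498.6 -193.1  193.3]
probe 0.68 [249.9 320.9] [ 496.4 -190.7  106. ]
132 141 1041 [ 498.9 -191.6  137.3] [ 498.  -191.6  135.6] [19.5 20.2  7.1]
74 81 1608 [ 504.6 -191.6   77.5] [ 499.6 -191.6   77.5] [37.3 41.2  6.9]
66 73 1337 [ 507.2 -189.8   71.4] [ 498.5 -191.2   69.5] [49.3 52.9  7. ]
```

View pics/w2.png

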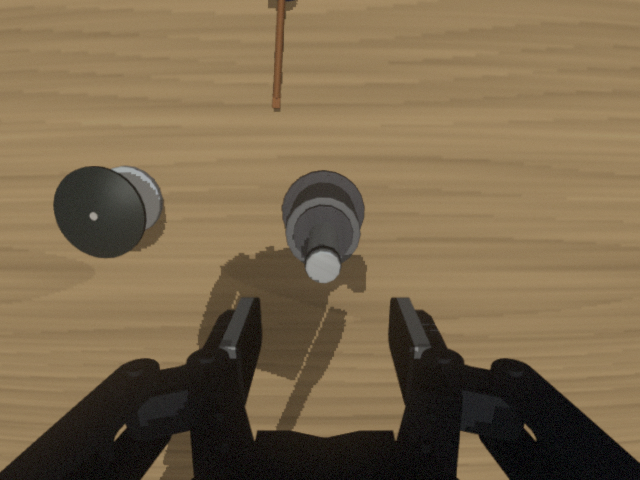

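Handle top is at (323,266), centred between the fingers, which agrees with the depth. Descend and grip.

move_arm([
  {"tx": 0, "ty": 0, "tz": 4, "rx": 0, "ry": 0, "rz": 0, "gripper": 0.2},
  {"tx": 0, "ty": 0, "tz": 4, "rx": 0, "ry": 0, "rz": 0, "gripper": 0.2},
  {"tx": 0, "ty": 0, "tz": 1.9, "rx": 0, "ry": 0, "rz": 0, "gripper": 0.2},
  {"tx": 0, "ty": 0, "tz": 0, "rx": 0, "ry": 0, "rz": 0, "gripper": 0.2},
  {"tx": 0, "ty": 0, "tz": 0, "rx": 0, "ry": 0, "rz": 0, "gripper": -0.3},
  {"tx": 0, "ty": 0, "tz": 0, "rx": 0, "ry": 0, "rz": 0, "gripper": -1},
  {"tx": 0, "ty": 0, "tz": 0, "rx": 0, "ry": 0, "rz": 0, "gripper": -1},
  {"tx": 0, "ty": 0, "tz": 0, "rx": 0, "ry": 0, "rz": 0, "gripper": -1},
  {"tx": 0, "ty": 0, "tz": 0, "rx": 0, "ry": 0, "rz": 0, "gripper": -1},
  {"tx": 0, "ty": 0, "tz": 0, "rx": 0, "ry": 0, "rz": 0, "gripper": -1},
], squeeze=45)

```text
clock: 4.25
eef_pos: [498.8, -192.7, 94.2]
tcp_rot: [3.14, -0.003, 0.0]
contact_force: [-0.7, 1.1, 8.4]
opening: 0.219
```

move_arm([
  {"tx": 0, "ty": 0, "tz": -1, "rx": 0, "ry": 0, "rz": 0, "gripper": -1},
  {"tx": 0, "ty": 0, "tz": -2, "rx": 0, "ry": 0, "rz": 0, "gripper": -1},
  {"tx": 0, "ty": 0, "tz": -3, "rx": 0, "ry": 0, "rz": 0, "gripper": -1},
  {"tx": 0, "ty": 0, "tz": -3, "rx": 0, "ry": 0, "rz": 0, "gripper": -1},
  {"tx": 0, "ty": 0, "tz": -2, "rx": 0, "ry": 0, "rz": 0, "gripper": -1},
  {"tx": 0, "ty": 0, "tz": 0, "rx": 0, "ry": 0, "rz": 0, "gripper": -1},
  {"tx": 0, "ty": 0, "tz": 0, "rx": 0, "ry": 0, "rz": 0, "gripper": -1},
  {"tx": 0, "ty": 0, "tz": 0, "rx": 0, "ry": 0, "rz": 0, "gripper": -1},
])

```text
clock: 5.05
eef_pos: [496.6, -191.8, 201.3]
tcp_rot: [-3.141, 0.002, 0.0]
contact_force: [0.1, 0.1, -1.5]
opening: 0.22
```

```bash
python3 - <<'E'
from h import *
s,im,d=look('w3',dict(probe=s['eef_pos'][2]+12 if 0 else 212,probe_tip=125,stand=70,lens_large=60))
print(s['tcp_rot'],s['contact_force'],s['opening'])
P=cloud(d,s);e=s['eef_pos']
band(P,d,e[2]+38,e[2]+46,e[0],e[1],14);band(P,d,e[2]-21,e[2]-14,e[0],e[1],28)
band(P,d,66,73,498,-191.5,29)
E
```

```text
5.05 [ 496.6 -191.8  201.3]
probe 0.65 [338.1 324.4] [ 492.5 -191.7  212. ]
stand 0.76 [226.3 321. ] [ 496.5 -188.9   70. ]
lens_large 0.87 [209.3 102.5] [507.4 -21.3  60. ]
  dot 49 153.0 50.0 209.5 100.1 [507.2 -19.4  60. ]
[-3.14092895e+00  1.61369545e-03  1.30099859e-04] [ 0.12039415  0.06924841 -1.5097791 ] 0.22032188273999018
239.31615499722608 247.31615499722608 3603 [ 498.2 -192.   244.2] [ 496.1 -191.9  243.3] [20.9 22.7  8. ]
180.31615499722608 187.31615499722608 2537 [ 506.6 -191.5  184.5] [ 504.1 -191.6  183.8] [24.1 41.7  6.9]
66 73 3115 [ 499.7 -191.1   71.4] [ 498.3 -191.4   69.5] [49.7 53.4  7. ]
```

View pics/w3.png

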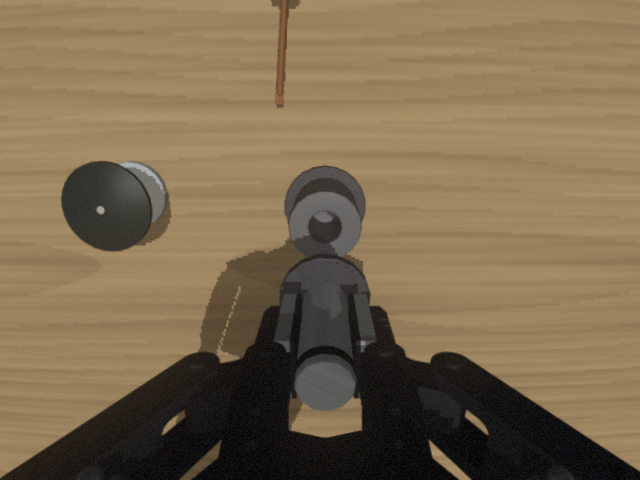

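Probe held, its top at (325,383) and its flange visible and level. The dot is at (100,210). I'll move over the large lens and down to about 8 mm above it.

move_arm([
  {"tx": 0.28, "ty": -4.3, "tz": 0, "rx": 0, "ry": 0, "rz": 0, "gripper": -1},
  {"tx": 0.28, "ty": -4.3, "tz": 0, "rx": 0, "ry": 0, "rz": 0, "gripper": -1},
  {"tx": 0.28, "ty": -4.3, "tz": 0, "rx": 0, "ry": 0, "rz": 0, "gripper": -1},
  {"tx": 0.28, "ty": -4.3, "tz": 0, "rx": 0, "ry": 0, "rz": 0, "gripper": -1},
  {"tx": 0, "ty": 0, "tz": 3, "rx": 0, "ry": 0, "rz": 0, "gripper": -1},
  {"tx": 0, "ty": 0, "tz": 2.7, "rx": 0, "ry": 0, "rz": 0, "gripper": -1},
  {"tx": 0, "ty": 0, "tz": 0, "rx": 0, "ry": 0, "rz": 0, "gripper": -1},
  {"tx": 0, "ty": 0, "tz": 0, "rx": 0, "ry": 0, "rz": 0, "gripper": -1},
  {"tx": 0, "ty": 0, "tz": 0, "rx": 0, "ry": 0, "rz": 0, "gripper": -1},
])

```text
clock: 6.2
eef_pos: [509.5, -20.5, 146.4]
tcp_rot: [3.142, -0.002, -0.0]
contact_force: [-0.0, 0.2, -1.2]
opening: 0.224
```

```bash
python3 - <<'E'
from h import *
s=r.sense();print(s['clock'],s['eef_pos'],s['tcp_rot'],s['contact_force'])
im,d=r.grab_frame('scene')
e=s['eef_pos'];m,R,c=pose('scene')
for n,z in [('probe_tip',e[2]-76),('probe',e[2]+12),('lens_large',60)]:
    for o in r.place_of(n,'scene')[:1]: print(n,o['confidence'],o['location'],onz('scene',*o['location'],z))
def px(X):
    v,_=cv2.projectPoints(np.array([X]),cv2.Rodrigues(np.array(m['R']))[0],np.array(m['t']),np.array([[m['fx'],0,m['cx']],[0,m['fy'],m['cy']],[0,0,1.]]),np.array([m['k1'],0,0,0.]));return v.ravel()
print('dot exp',px([507.3,-19.7,60.]),'tip exp',px([e[0]-.5,e[1],e[2]-76]))
cr=im[200:300,220:340];cv2.imwrite('pics/s2.png',cv2.resize(cr,None,fx=6,fy=6,interpolation=cv2.INTER_CUBIC)[:,:,::-1])
E
```

```text
6.2 [509.48141266 -20.46482237 146.4262128 ] [ 3.14153449e+00 -1.51110901e-03 -3.98148823e-04] [-0.0215335   0.16548981 -1.23991264]
probe 0.62 [217.1, 278.8] [504.10518385 -15.13348077 158.4262128 ]
lens_large 0.58 [258.2, 283.1] [510.22410796 -14.98987724  60.        ]
dot exp [280.48730427 259.0104839 ] tip exp [280.79995634 255.52805131]
```

View pics/s2.png

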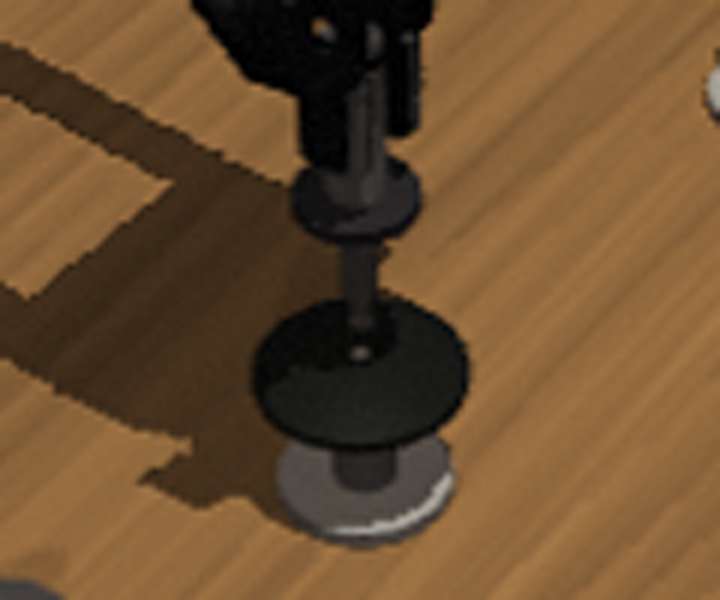

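The dot is at scene pixel (280.2,258.8), matching the wrist-derived prediction (280.5,259.0). The nose axis is directly above it at column 280. Press gently.

move_arm([
  {"tx": 0, "ty": 0, "tz": 0.4, "rx": 0, "ry": 0, "rz": 0, "gripper": -1},
  {"tx": 0, "ty": 0, "tz": 0.4, "rx": 0, "ry": 0, "rz": 0, "gripper": -1},
  {"tx": 0, "ty": 0, "tz": 0.2, "rx": 0, "ry": 0, "rz": 0, "gripper": -1},
  {"tx": 0, "ty": 0, "tz": 0.2, "rx": 0, "ry": 0, "rz": 0, "gripper": -1},
  {"tx": 0, "ty": 0, "tz": 0, "rx": 0, "ry": 0, "rz": 0, "gripper": -1},
  {"tx": 0, "ty": 0, "tz": 0, "rx": 0, "ry": 0, "rz": 0, "gripper": -1},
])

```text
clock: 7.0
eef_pos: [508.7, -20.2, 133.3]
tcp_rot: [3.142, -0.0, 0.0]
contact_force: [-0.4, -1.6, 1.8]
opening: 0.218
```

move_arm([
  {"tx": 0, "ty": 0, "tz": 0.1, "rx": 0, "ry": 0, "rz": 0, "gripper": -1},
  {"tx": 0, "ty": 0, "tz": 0, "rx": 0, "ry": 0, "rz": 0, "gripper": -1},
  {"tx": 0, "ty": 0, "tz": 0, "rx": 0, "ry": 0, "rz": 0, "gripper": -1},
])

```text
clock: 7.3
eef_pos: [508.7, -20.2, 132.4]
tcp_rot: [3.142, -0.0, 0.0]
contact_force: [-1.0, -0.7, 1.6]
opening: 0.223
```

```bash
python3 - <<'E'
from h import *
s=r.sense();print(s['clock'],s['eef_pos'],s['contact_force'],s['wrist_torque'])
im,d=r.grab_frame('scene')
s=r.sense();print(s['clock'],s['eef_pos'],s['contact_force'],s['wrist_torque'])
cr=im[200:300,220:340];cv2.imwrite('pics/s3.png',cv2.resize(cr,None,fx=6,fy=6,interpolation=cv2.INTER_CUBIC)[:,:,::-1])
E
```

```text
7.3 [508.66636155 -20.16364712 132.35311098] [-0.99138562 -0.67437506  1.62810034] [-0.14921009  0.0536426  -0.0083042 ]
7.35 [508.67295503 -20.16134773 132.33934059] [-0.20583714 -0.19805886  0.99649726] [-0.19856926  0.01331697  0.01002071]
```

View pics/s3.png

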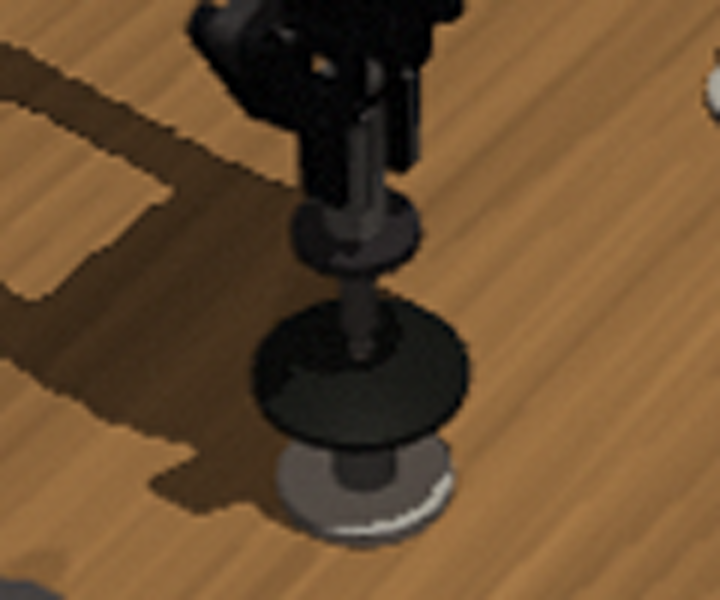

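The tip sits on the dot at crop (361,350). I'll press slightly deeper and hold.

move_arm([
  {"tx": 0, "ty": 0, "tz": 0.08, "rx": 0, "ry": 0, "rz": 0, "gripper": -1},
  {"tx": 0, "ty": 0, "tz": 0, "rx": 0, "ry": 0, "rz": 0, "gripper": -1},
  {"tx": 0, "ty": 0, "tz": 0, "rx": 0, "ry": 0, "rz": 0, "gripper": -1},
  {"tx": 0, "ty": 0, "tz": 0, "rx": 0, "ry": 0, "rz": 0, "gripper": -1},
  {"tx": 0, "ty": 0, "tz": 0, "rx": 0, "ry": 0, "rz": 0, "gripper": -1},
  {"tx": 0, "ty": 0, "tz": 0, "rx": 0, "ry": 0, "rz": 0, "gripper": -1},
  {"tx": 0, "ty": 0, "tz": 0, "rx": 0, "ry": 0, "rz": 0, "gripper": -1},
  {"tx": 0, "ty": 0, "tz": 0, "rx": 0, "ry": 0, "rz": 0, "gripper": -1},
  {"tx": 0, "ty": 0, "tz": 0, "rx": 0, "ry": 0, "rz": 0, "gripper": -1},
  {"tx": 0, "ty": 0, "tz": 0, "rx": 0, "ry": 0, "rz": 0, "gripper": -1},
  {"tx": 0, "ty": 0, "tz": 0, "rx": 0, "ry": 0, "rz": 0, "gripper": -1},
  {"tx": 0, "ty": 0, "tz": 0, "rx": 0, "ry": 0, "rz": 0, "gripper": -1},
])

```text
clock: 8.55
eef_pos: [508.6, -20.1, 131.5]
tcp_rot: [-3.142, 0.0, 0.0]
contact_force: [0.8, -0.9, 2.8]
opening: 0.219
```

move_arm([
  {"tx": 0, "ty": 0, "tz": -0.5, "rx": 0, "ry": 0, "rz": 0, "gripper": -1},
  {"tx": 0, "ty": 0, "tz": -2, "rx": 0, "ry": 0, "rz": 0, "gripper": -1},
  {"tx": 0, "ty": 0, "tz": -2.5, "rx": 0, "ry": 0, "rz": 0, "gripper": -1},
  {"tx": 2.2, "ty": -3.4, "tz": 0, "rx": 0, "ry": 0, "rz": 0, "gripper": -1},
  {"tx": 2.2, "ty": -3.4, "tz": 0, "rx": 0, "ry": 0, "rz": 0, "gripper": -1},
  {"tx": 2.2, "ty": -3.4, "tz": 0, "rx": 0, "ry": 0, "rz": 0, "gripper": -1},
  {"tx": 2.2, "ty": -3.4, "tz": 0, "rx": 0, "ry": 0, "rz": 0, "gripper": -1},
  {"tx": 2.2, "ty": -3.4, "tz": 0, "rx": 0, "ry": 0, "rz": 0, "gripper": -1},
  {"tx": 0, "ty": 0, "tz": 0, "rx": 0, "ry": 0, "rz": 0, "gripper": -1},
  {"tx": 0, "ty": 0, "tz": 0, "rx": 0, "ry": 0, "rz": 0, "gripper": -1},
  {"tx": 0, "ty": 0, "tz": 0, "rx": 0, "ry": 0, "rz": 0, "gripper": -1},
])

```text
clock: 9.65
eef_pos: [617.6, 149.1, 181.1]
tcp_rot: [3.141, 0.002, -0.0]
contact_force: [-0.3, 0.0, -1.1]
opening: 0.221
```

```bash
python3 - <<'E'
from h import *
s,im,d=look('w4',dict(lens_small=55))
print(s['tcp_rot'],s['contact_force'],s['opening'])
P=cloud(d,s);e=s['eef_pos']
band(P,d,e[2]+38,e[2]+46,e[0],e[1],14);band(P,d,e[2]-21,e[2]-14,e[0],e[1],28)
E
```

```text
9.65 [617.6 149.1 181.1]
lens_small 0.9 [191.8 257.4] [644.2 196.2  55. ]
  dot 59 160.0 60.0 192.5 259.1 [643.7 195.1  55. ]
[ 3.14109210e+00  1.51296986e-03 -4.83749764e-05] [-0.27104852  0.01232047 -1.12752222] 0.2209735228027614
219.10691899057235 227.10691899057235 3590 [619.1 149.  224. ] [617.  149.2 223.1] [20.9 22.7  8. ]
160.10691899057235 167.10691899057235 2540 [627.5 149.4 164.3] [625.  149.2 163.6] [24.1 41.6  6.9]
```

View pics/w4.png

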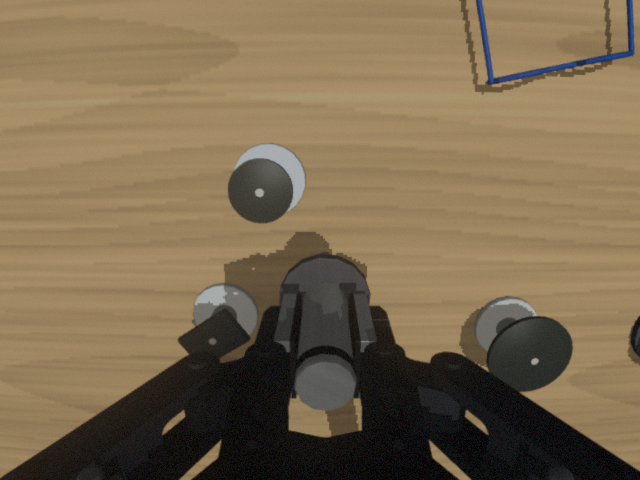

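Dot of the small lens at pixel (259,192), giving (643.7,195.1). The probe is unchanged in the hand. Move over it and touch.

move_arm([
  {"tx": 1.34, "ty": -2.3, "tz": 0, "rx": 0, "ry": 0, "rz": 0, "gripper": -1},
  {"tx": 1.34, "ty": -2.3, "tz": 0, "rx": 0, "ry": 0, "rz": 0, "gripper": -1},
  {"tx": 0, "ty": 0, "tz": 2, "rx": 0, "ry": 0, "rz": 0, "gripper": -1},
  {"tx": 0, "ty": 0, "tz": 2, "rx": 0, "ry": 0, "rz": 0, "gripper": -1},
  {"tx": 0, "ty": 0, "tz": 0.3, "rx": 0, "ry": 0, "rz": 0, "gripper": -1},
  {"tx": 0, "ty": 0, "tz": 0, "rx": 0, "ry": 0, "rz": 0, "gripper": -1},
  {"tx": 0, "ty": 0, "tz": 0, "rx": 0, "ry": 0, "rz": 0, "gripper": -1},
  {"tx": 0, "ty": 0, "tz": 0, "rx": 0, "ry": 0, "rz": 0, "gripper": -1},
])

```text
clock: 10.55
eef_pos: [646.0, 195.8, 139.8]
tcp_rot: [-3.141, -0.002, -0.0]
contact_force: [-0.4, -0.0, -1.2]
opening: 0.223
```

```bash
python3 - <<'E'
from h import *
s=r.sense();print(s['clock'],s['eef_pos'],s['tcp_rot'],s['contact_force'])
im,d=r.grab_frame('scene')
cr=im[170:270,330:450];cv2.imwrite('pics/s4.png',cv2.resize(cr,None,fx=6,fy=6,interpolation=cv2.INTER_CUBIC)[:,:,::-1])
E
```

```text
10.55 [646.04189277 195.76104417 139.84082433] [-3.14100750e+00 -1.74714188e-03 -3.05808207e-04] [-0.38136442 -0.02510472 -1.20158359]
```

View pics/s4.png

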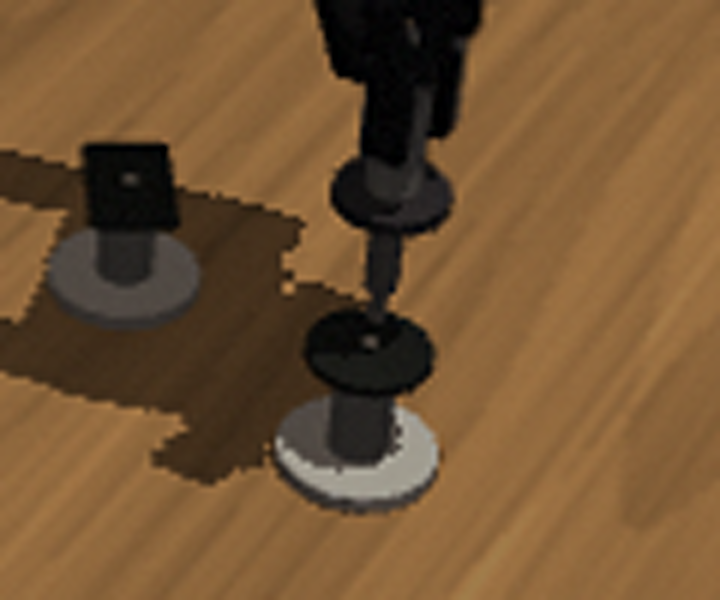

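Nose axis is right above the small dot at crop (370,341), about 1 mm to the +x side. I'll trim that and press.

move_arm([
  {"tx": -0.1, "ty": 0, "tz": 0.4, "rx": 0, "ry": 0, "rz": 0, "gripper": -1},
  {"tx": 0, "ty": 0, "tz": 0.4, "rx": 0, "ry": 0, "rz": 0, "gripper": -1},
  {"tx": 0, "ty": 0, "tz": 0.2, "rx": 0, "ry": 0, "rz": 0, "gripper": -1},
  {"tx": 0, "ty": 0, "tz": 0.2, "rx": 0, "ry": 0, "rz": 0, "gripper": -1},
  {"tx": 0, "ty": 0, "tz": 0, "rx": 0, "ry": 0, "rz": 0, "gripper": -1},
  {"tx": 0, "ty": 0, "tz": 0, "rx": 0, "ry": 0, "rz": 0, "gripper": -1},
  {"tx": 0, "ty": 0, "tz": 0, "rx": 0, "ry": 0, "rz": 0, "gripper": -1},
])

```text
clock: 11.3
eef_pos: [644.5, 195.9, 126.7]
tcp_rot: [-3.142, -0.0, 0.0]
contact_force: [0.3, -0.3, 2.0]
opening: 0.223
```

```bash
python3 - <<'E'
from h import *
s=r.sense();print(s['clock'],s['eef_pos'],s['contact_force'])
im,d=r.grab_frame('scene')
s=r.sense();print(s['clock'],s['eef_pos'],s['contact_force'])
cr=im[170:270,330:450];cv2.imwrite('pics/s5.png',cv2.resize(cr,None,fx=6,fy=6,interpolation=cv2.INTER_CUBIC)[:,:,::-1])
E
```

```text
11.3 [644.49577541 195.91555522 126.6877293 ] [ 0.3484604  -0.25572669  1.9958932 ]
11.35 [644.50232828 195.91139277 126.68718684] [-0.42625773  0.28691972  1.64463988]
```

View pics/s5.png

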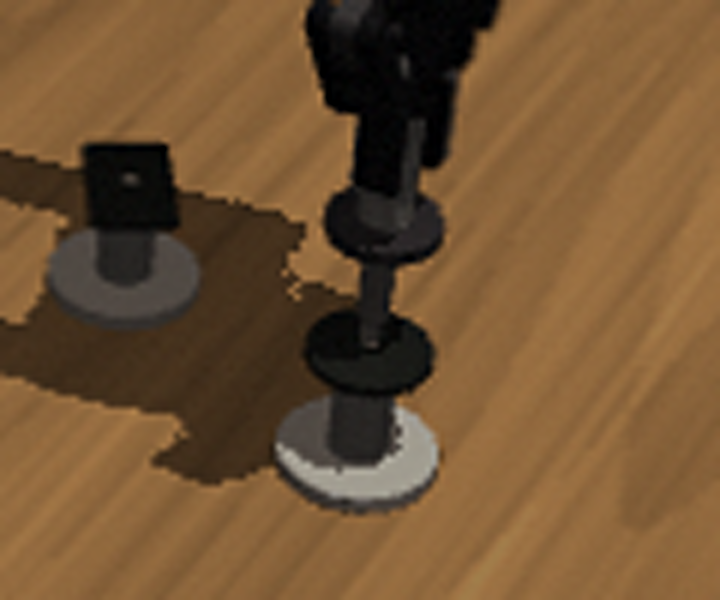

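Tip on the dot at crop (370,342), pressed about 4.4 mm by pose and about 3 N by force. Hold.

move_arm([
  {"tx": 0, "ty": 0, "tz": 0.02, "rx": 0, "ry": 0, "rz": 0, "gripper": -1},
  {"tx": 0, "ty": 0, "tz": 0, "rx": 0, "ry": 0, "rz": 0, "gripper": -1},
  {"tx": 0, "ty": 0, "tz": 0, "rx": 0, "ry": 0, "rz": 0, "gripper": -1},
  {"tx": 0, "ty": 0, "tz": 0, "rx": 0, "ry": 0, "rz": 0, "gripper": -1},
  {"tx": 0, "ty": 0, "tz": 0, "rx": 0, "ry": 0, "rz": 0, "gripper": -1},
  {"tx": 0, "ty": 0, "tz": 0, "rx": 0, "ry": 0, "rz": 0, "gripper": -1},
  {"tx": 0, "ty": 0, "tz": 0, "rx": 0, "ry": 0, "rz": 0, "gripper": -1},
  {"tx": 0, "ty": 0, "tz": 0, "rx": 0, "ry": 0, "rz": 0, "gripper": -1},
  {"tx": 0, "ty": 0, "tz": 0, "rx": 0, "ry": 0, "rz": 0, "gripper": -1},
  {"tx": 0, "ty": 0, "tz": 0, "rx": 0, "ry": 0, "rz": 0, "gripper": -1},
  {"tx": 0, "ty": 0, "tz": 0, "rx": 0, "ry": 0, "rz": 0, "gripper": -1},
])

```text
clock: 12.45
eef_pos: [644.4, 195.9, 126.3]
tcp_rot: [-3.142, -0.0, 0.0]
contact_force: [-0.2, -0.7, 1.8]
opening: 0.219
```

move_arm([
  {"tx": 0, "ty": 0, "tz": -0.5, "rx": 0, "ry": 0, "rz": 0, "gripper": -1},
  {"tx": 0, "ty": 0, "tz": -3, "rx": 0, "ry": 0, "rz": 0, "gripper": -1},
  {"tx": 0, "ty": 0, "tz": -4, "rx": 0, "ry": 0, "rz": 0, "gripper": -1},
  {"tx": -1.6, "ty": 4.3, "tz": 0, "rx": 0, "ry": 0, "rz": 0, "gripper": -1},
  {"tx": -1.6, "ty": 4.3, "tz": 0, "rx": 0, "ry": 0, "rz": 0, "gripper": -1},
  {"tx": -1.6, "ty": 4.3, "tz": 0, "rx": 0, "ry": 0, "rz": 0, "gripper": -1},
  {"tx": -1.6, "ty": 4.3, "tz": 0, "rx": 0, "ry": 0, "rz": 0, "gripper": -1},
  {"tx": -1.6, "ty": 4.3, "tz": 0, "rx": 0, "ry": 0, "rz": 0, "gripper": -1},
  {"tx": -1.6, "ty": 4.3, "tz": 0, "rx": 0, "ry": 0, "rz": 0, "gripper": -1},
  {"tx": -1.6, "ty": 4.3, "tz": 0, "rx": 0, "ry": 0, "rz": 0, "gripper": -1},
  {"tx": -1.6, "ty": 4.3, "tz": 0, "rx": 0, "ry": 0, "rz": 0, "gripper": -1},
  {"tx": -1.6, "ty": 4.3, "tz": 0, "rx": 0, "ry": 0, "rz": 0, "gripper": -1},
])

```text
clock: 13.65
eef_pos: [499.2, -192.5, 201.4]
tcp_rot: [-3.141, 0.0, 0.0]
contact_force: [1.2, -0.6, -0.7]
opening: 0.217
```

move_arm([
  {"tx": 0, "ty": 0, "tz": 0, "rx": 0, "ry": 0, "rz": 0, "gripper": -1},
  {"tx": 0, "ty": 0, "tz": 0, "rx": 0, "ry": 0, "rz": 0, "gripper": -1},
  {"tx": 0, "ty": 0, "tz": 0, "rx": 0, "ry": 0, "rz": 0, "gripper": -1},
  {"tx": 0, "ty": 0, "tz": 0, "rx": 0, "ry": 0, "rz": 0, "gripper": -1},
])

```text
clock: 14.05
eef_pos: [500.8, -190.0, 201.2]
tcp_rot: [-3.141, 0.0, 0.002]
contact_force: [0.5, 0.3, -1.8]
opening: 0.219
```

```bash
python3 - <<'E'
from h import *
s,im,d=look('w5',dict(stand=70))
P=cloud(d,s);e=s['eef_pos'];print(e,s['contact_force'],s['opening'])
band(P,d,e[2]+38,e[2]+46,e[0],e[1],14);band(P,d,e[2]-21,e[2]-14,e[0],e[1],28)
band(P,d,66,73,498,-191.5,29)
E
```

```text
14.05 [ 500.8 -190.   201.2]
stand 0.63 [235.1 322.9] [ 494.2 -188.5   70. ]
[ 500.78975759 -189.97486162  201.23178915] [ 0.46904471  0.29083783 -1.79111342] 0.21892721106702384
239.23178915487742 247.23178915487742 3612 [ 502.2 -190.2  244.1] [ 500.2 -190.   243.2] [21.2 22.7  8. ]
180.23178915487742 187.23178915487742 2544 [ 510.8 -189.7  184.5] [ 508.2 -189.8  183.7] [24.5 41.6  7. ]
66 73 2886 [ 501.7 -192.1   71.4] [ 499.3 -191.5   69.5] [47.6 53.   6.9]
```

move_arm([
  {"tx": -0.23, "ty": 0.17, "tz": 0, "rx": 0, "ry": 0, "rz": 0, "gripper": -1},
  {"tx": 0, "ty": 0, "tz": 2, "rx": 0, "ry": 0, "rz": 0, "gripper": -1},
  {"tx": 0, "ty": 0, "tz": 1.5, "rx": 0, "ry": 0, "rz": 0, "gripper": -1},
  {"tx": 0, "ty": 0, "tz": 0, "rx": 0, "ry": 0, "rz": 0, "gripper": -1},
  {"tx": 0, "ty": 0, "tz": 0, "rx": 0, "ry": 0, "rz": 0, "gripper": -1},
  {"tx": 0, "ty": 0, "tz": 0, "rx": 0, "ry": 0, "rz": 0, "gripper": -1},
  {"tx": 0, "ty": 0, "tz": 0, "rx": 0, "ry": 0, "rz": 0, "gripper": -1},
  {"tx": 0, "ty": 0, "tz": 0, "rx": 0, "ry": 0, "rz": 0, "gripper": -1},
])

```text
clock: 14.95
eef_pos: [498.5, -193.0, 166.9]
tcp_rot: [3.141, -0.001, 0.0]
contact_force: [0.2, 0.8, -0.8]
opening: 0.221
```

```bash
python3 - <<'E'
from h import *
s=r.sense();print(s['clock'],s['eef_pos'],s['contact_force'])
im,d=r.grab_frame('scene')
s=r.sense();print(s['clock'],s['eef_pos'],s['contact_force'])
cr=im[240:360,150:294];cv2.imwrite('pics/s6.png',cv2.resize(cr,None,fx=5,fy=5,interpolation=cv2.INTER_CUBIC)[:,:,::-1])
E
```

```text
14.95 [ 498.48612243 -192.96499454  166.92476167] [ 0.2031336   0.80736488 -0.80814496]
15.0 [ 498.38023611 -192.93100124  166.76936575] [-0.30314792 -0.22139905 -1.29111273]
```

View pics/s6.png

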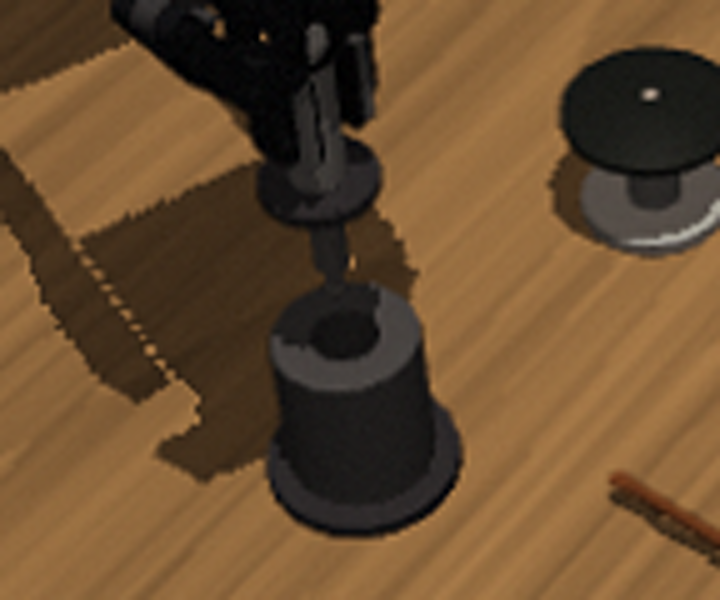

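Tip at crop (336,285) lines up with the hole centre at (346,335). Insert down to about 2 mm above seated.

move_arm([
  {"tx": 0, "ty": -0.13, "tz": 1.5, "rx": 0, "ry": 0, "rz": 0, "gripper": -1},
  {"tx": 0, "ty": 0, "tz": 1.5, "rx": 0, "ry": 0, "rz": 0, "gripper": -1},
  {"tx": 0, "ty": 0, "tz": 1.5, "rx": 0, "ry": 0, "rz": 0, "gripper": -1},
  {"tx": 0, "ty": 0, "tz": 1.2, "rx": 0, "ry": 0, "rz": 0, "gripper": -1},
  {"tx": 0, "ty": 0, "tz": 0.8, "rx": 0, "ry": 0, "rz": 0, "gripper": -1},
  {"tx": 0, "ty": 0, "tz": 0.4, "rx": 0, "ry": 0, "rz": 0, "gripper": -1},
  {"tx": 0, "ty": 0, "tz": 0, "rx": 0, "ry": 0, "rz": 0, "gripper": -1},
  {"tx": 0, "ty": 0, "tz": 0, "rx": 0, "ry": 0, "rz": 0, "gripper": -1},
  {"tx": 0, "ty": 0, "tz": 0, "rx": 0, "ry": 0, "rz": 0, "gripper": -1},
])

```text
clock: 15.9
eef_pos: [498.5, -191.7, 97.8]
tcp_rot: [3.141, -0.001, 0.0]
contact_force: [-0.0, 0.3, -1.5]
opening: 0.22
```

move_arm([
  {"tx": 0, "ty": 0, "tz": 0.15, "rx": 0, "ry": 0, "rz": 0, "gripper": -1},
  {"tx": 0, "ty": 0, "tz": 0.15, "rx": 0, "ry": 0, "rz": 0, "gripper": -1},
  {"tx": 0, "ty": 0, "tz": 0, "rx": 0, "ry": 0, "rz": 0, "gripper": -1},
  {"tx": 0, "ty": 0, "tz": 0, "rx": 0, "ry": 0, "rz": 0, "gripper": -1},
  {"tx": 0, "ty": 0, "tz": 0, "rx": 0, "ry": 0, "rz": 0, "gripper": -1},
])

```text
clock: 16.4
eef_pos: [498.1, -191.5, 94.3]
tcp_rot: [-3.142, 0.0, 0.0]
contact_force: [-0.2, -0.1, -1.4]
opening: 0.219
```

move_arm([
  {"tx": 0, "ty": 0, "tz": 0.05, "rx": 0, "ry": 0, "rz": 0, "gripper": -1},
  {"tx": 0, "ty": 0, "tz": 0.05, "rx": 0, "ry": 0, "rz": 0, "gripper": -1},
  {"tx": 0, "ty": 0, "tz": 0, "rx": 0, "ry": 0, "rz": 0, "gripper": -1},
  {"tx": 0, "ty": 0, "tz": 0, "rx": 0, "ry": 0, "rz": 0, "gripper": -1},
])

```text
clock: 16.8
eef_pos: [498.2, -191.5, 94.2]
tcp_rot: [3.142, -0.0, 0.0]
contact_force: [-3.1, 2.6, 11.1]
opening: 0.219
```

Seated (11 N, at the same TCP height as the original grasp). Release.

move_arm([
  {"tx": 0, "ty": 0, "tz": -0.05, "rx": 0, "ry": 0, "rz": 0, "gripper": -0.45},
  {"tx": 0, "ty": 0, "tz": 0, "rx": 0, "ry": 0, "rz": 0, "gripper": -0.3},
  {"tx": 0, "ty": 0, "tz": 0, "rx": 0, "ry": 0, "rz": 0, "gripper": 0.1},
  {"tx": 0, "ty": 0, "tz": 0, "rx": 0, "ry": 0, "rz": 0, "gripper": 0.4},
  {"tx": 0, "ty": 0, "tz": 0, "rx": 0, "ry": 0, "rz": 0, "gripper": 0.4},
  {"tx": 0, "ty": 0, "tz": 0, "rx": 0, "ry": 0, "rz": 0, "gripper": 0.4},
])

```text
clock: 17.4
eef_pos: [498.1, -191.5, 93.7]
tcp_rot: [-3.142, 0.0, 0.0]
contact_force: [-0.2, 0.4, 0.5]
opening: 0.703
```

move_arm([
  {"tx": 0, "ty": 0, "tz": -1.5, "rx": 0, "ry": 0, "rz": 0, "gripper": 0.4},
  {"tx": 0, "ty": 0, "tz": -3, "rx": 0, "ry": 0, "rz": 0, "gripper": 0.4},
  {"tx": 0, "ty": 0, "tz": -4, "rx": 0, "ry": 0, "rz": 0, "gripper": 0.4},
  {"tx": 0, "ty": 0, "tz": -3, "rx": 0, "ry": 0, "rz": 0, "gripper": 0.4},
  {"tx": -3, "ty": 0, "tz": 0, "rx": 0, "ry": 0, "rz": 0, "gripper": 0.4},
  {"tx": 0, "ty": 0, "tz": 0, "rx": 0, "ry": 0, "rz": 0, "gripper": 0.4},
  {"tx": 0, "ty": 0, "tz": 0, "rx": 0, "ry": 0, "rz": 0, "gripper": 0.4},
  {"tx": 0, "ty": 0, "tz": 0, "rx": 0, "ry": 0, "rz": 0, "gripper": 0.4},
])

```text
clock: 18.2
eef_pos: [468.6, -191.6, 208.5]
tcp_rot: [-3.142, -0.0, 0.0]
contact_force: [0.1, 0.1, -0.5]
opening: 0.703
```

```bash
python3 - <<'E'
from h import *
s,im,d=look('w7',dict(probe=106))
print(s['contact_force'],s['opening'])
P=cloud(d,s)
band(P,d,132,141,498,-191.5,18);band(P,d,74,81,498,-191.5,30);band(P,d,66,73,498,-191.5,35)
im,d=r.grab_frame('scene')
cr=im[240:360,150:294];cv2.imwrite('pics/s7.png',cv2.resize(cr,None,fx=5,fy=5,interpolation=cv2.INTER_CUBIC)[:,:,::-1])
E
```

```text
18.2 [ 468.6 -191.6  208.5]
probe 0.58 [199.  322.9] [ 495.3 -190.4  106. ]
[ 0.09925522  0.07649374 -0.45454386] 0.7030149037418242
132 141 1004 [ 497.6 -191.2  137.3] [ 497.  -191.4  136.1] [19.8 20.1  7.6]
74 81 1506 [ 504.2 -191.    77.6] [ 499.2 -190.9   77.7] [36.6 41.3  6.6]
66 73 1350 [ 506.  -193.1   71.4] [ 497.5 -191.2   69.6] [51.4 53.4  6.8]
```

View pics/s7.png

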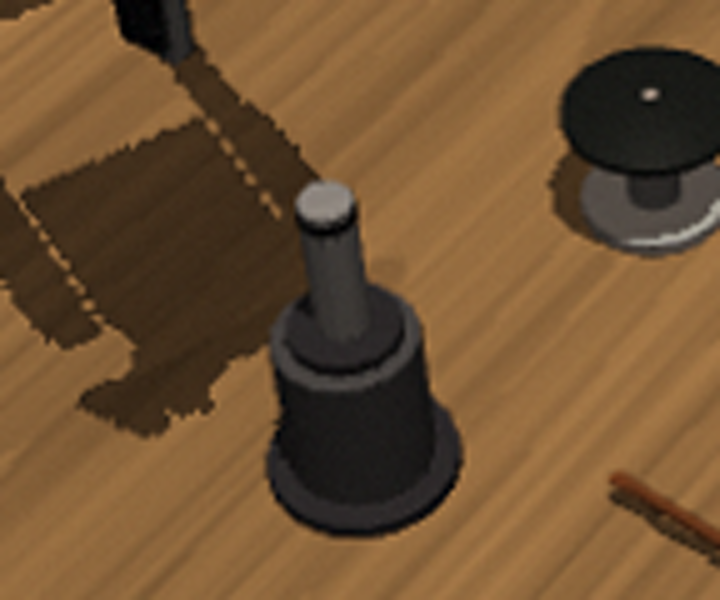

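The probe stands upright. Its flange at crop (340,330) is flat on the rim, and the heights (137.3 / 77.6 / 71.4) match those before the pick. The gripper is clear. Handing in.

```bash
python3 -c "
from rig import r
print(r.sign_off())"
```

```text
the job is handed in; nothing more can be done
None
```

I touched the probe to both lenses in the order asked, put it back in its stand and handed the job in at about 18 s on the robot's clock, against a limit of 54 s.

- **Larger lens:** the tip was on the white dot for a little over 1 s. It was pressed in about 4.7 mm going by the arm's position. The force readings, noisy by about 0.7 N, put it between 2.5 and 4 N.
- **Smaller lens:** the tip was on the dot for about 1.2 s, pressed in about 4.4–4.8 mm at about 3 N. I ignored the square lens beside it.
- **Return to the stand:** the flange met the rim with 11 N at the same height as the original grasp. After letting go, the handle-top, flange and rim heights matched those from before the pick to within about 0.1 mm. The last picture shows the probe upright with the flange flat on the rim and the gripper clear.

**Checks that disagreed:**
- The arm's position readings drifted 1–2 mm while it settled after moves.
- Force and position gave slightly different press depths on the larger lens. The early force readings there suggested about 2.8 mm when position said 3.8 mm, so I pressed 0.8 mm deeper before the hold.
- On the smaller lens the tip was about 1 mm off in x on the approach, which I corrected before pressing.
- The very first move call was refused ("invalid input") because it left out some fields. The arm did not move.

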